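# Close the four studio pots with their own lids

### The arm

A 6-joint arm with a two-finger parallel gripper is mounted at the origin on a cart in front of the work surface, level with it; the furniture and walls round the work are solid. World frame = base frame: x ahead of the robot, y to its left, z up, the work surface at z = 0. Lengths are in m, angles in rad, forces in N, time in s.
With the tool pointing down it reaches from about 0.375 to 0.925 m from the base axis. Payload 5.7 kg.
Tool frame: the origin (TCP) lies midway between the tips of the shut fingers; the grasp point (between the pads) lies 19 mm behind it; z points along the fingers, y is the line along which they close (so a half turn about z gives the same grasp; the last joint's range is limited). The gripper opens to 88 mm and grips with 3 to 60 N. Pads are 20 mm wide; open, the fingers measure 115 mm over their backs; the gripper's body (75 mm by 178 mm) begins 61 mm behind the grasp point.
Start: joints at [-1.403, 0.359, 1.51, -0, 1.272, -0.115], TCP at [0.167, -0.576, 0.196] pointing down, gripper open.
Joint ranges: [-2.97, 2.97], [-1.01, 2.36], [0.21, 2.38], [-0.96, 4.11], [0.2, 2.71], [-2.98, 2.98]. Speed limits (rad/s): [2.39, 2.39, 3.14, 3.14, 3.14, 3.14].

### API

Orientations are given as a unit quaternion [x, y, z, w].
In Python, from bench import move_ptp, servo_line, goto_joints, move_gripper, sleep, inverse_kinematics, capture, PlanningError, close_job, spot_in, silhouettes, current_clock, current_joint_pos, current_qvel, current_joint_torque, current_position, current_orientation, current_force, current_torque, current_finger_gap, current_grip_force gives the robot as it stands. Calls block until the motion is done:
- move_ptp(position, orientation): joint-space move of the TCP to a pose.
- servo_line(position, orientation=None, rate=0.15, contact_N=None): straight line of the TCP; orientation=None keeps the orientation; rate is the mean speed in m/s. With contact_N (N) it stops when the force on the tool has changed by that much, and returns True; else False.
- goto_joints(angles): joint-space move.
- move_gripper(opening): finger opening in m; the grip force is fixed at half the most; returns when the fingers have stopped.
- sleep(seconds).
- inverse_kinematics(position, orientation): joint angles nearest the present ones, or None.
- capture(name): name is "scene" or "top" or "wrist"; returns a dict with "image" (480x640x3 uint8, blue, green, red), "range_z" (480x640 float32, m along the optical axis (not along the pixel's ray), 0 where there is no reading), "intrinsics" (3x3 intrinsics, pixels), "R" (3x3) and "t" (3): a world point X has camera coordinates R X + t. Camera axes: x right, y down, z forward; pixel columns grow to the right and rows downward; lengths in m; the calibration is good to about 2 mm. A picture is of the moment at which its call begins.
A pose or a line that the arm cannot do raises PlanningError and nothing moves.
- close_job(): hands the job in; it is judged then, once.
Trained networks look in the newest picture that a camera, given by its name, has taken for a name from the list of things; names that differ only in an ending like _2 or _b are one class to them, and where a whole thing is asked for, a point or a joint stands for the part that bears it (a point fixed in the world has none). Each returns a list of dicts, best first, with "conf" (0 to 1); they miss things now and then, are a little off and sometimes report something else, mostly with a low value. They report only what shows in the picture. A call takes as long as a camera call. They do not tell look-alikes from the thing itself.
- spot_in(camera, query): "xy" ([column, row] in pixels, amid what is visible of it).
- silhouettes(camera, query): "region" (480x640 bool, what is visible of it) and "xy" ([column, row] in pixels, amid what is visible of it).
Readings, each from a call of its own:
- current_clock(): time.
- current_joint_pos(): joint angles.
- current_qvel(): joint speeds.
- current_joint_torque(): joint torques, N m.
- current_position(): TCP position.
- current_orientation(): TCP orientation.
- current_force(): force on the tool from outside, world axes, zero at the start.
- current_torque(): the same for the moment, N m.
- current_finger_gap(): finger opening in m.
- current_grip_force(): force on a finger pad.
Only numpy, scipy, OpenCV 4.12 (cv2) and the standard library are available. Lean on these libraries where they do the work, as an engineer would, in place of code of your own. Each camera call takes 0.05 s, during which the arm holds its last target. There are 200 camera calls.

### The job

The four white pots of drawing supplies stand open and their wooden lids lie about among them: put each lid on the pot of its own shape and size, turned to match where the pot is not round, so that its plug drops into the mouth and it lies flat on the rim all round. Leave the pots standing where they are, and do not shift the glazed bowl or the roll of tape.

Things in the scene. Friction and masses are not known exactly. Their poses are not given: they have to be found in the camera images.
- pot_small_round: The small round white glazed pot, open at the top, standing on the table with brass tacks inside: 68 mm outer diameter, 60 mm high, wall 7 mm, mouth 54 mm across. Origin at the centre of its underside, z up. Loose, about 500 g.
- lid_small_round: Lid of the small round pot, light wood: plate 74 mm in diameter, 9 mm thick; below, a tapered plug 12 mm deep, 32 mm across at its foot and 40 mm at its top. On top, 21 to 51 mm above its origin, a round knob, 20 mm diameter: grip there. Origin: centre of the plug's underside, z up; seated (plate on rim) it is 48 mm above the pot's. 35-170 g.
- pot_large_round: The large round white glazed pot, open at the top, standing on the table with putty-rubber lumps inside: 104 mm outer diameter, 52 mm high, wall 7 mm, mouth 90 mm across. Origin at the centre of its underside, z up. Loose, about 900 g.
- lid_large_round: Lid of the large round pot, light wood: plate 110 mm in diameter, 9 mm thick; below, a tapered plug 12 mm deep, 68 mm across at its foot and 76 mm at its top. On top, 21 to 51 mm above its origin, a round knob, 20 mm diameter: grip there. Origin: centre of the plug's underside, z up; seated (plate on rim) it is 40 mm above the pot's. 35-170 g.
- pot_square: The square white glazed pot, open at the top, standing on the table with chalk sticks inside: 84 mm (own x) by 84 mm (own y) outside, rounded corners, 60 mm high, wall 7 mm, mouth 70 by 70 mm. Origin at the centre of its underside, z up. Loose, about 700 g.
- lid_square: Lid of the square pot, light wood: plate 90 mm (own x) by 90 mm (own y), 9 mm thick; below, a tapered plug 12 mm deep, 48 by 48 mm at its foot and 56 by 56 mm at its top. On top, 21 to 51 mm above its origin, a square knob 20 x 20 mm, parallel to the lid: grip there. Origin: centre of the plug's underside, z up; seated (plate on rim) it is 48 mm above the pot's. 35-170 g.
- pot_oblong: The oblong white glazed pot, open at the top, standing on the table with charcoal sticks along its length inside: 72 mm (own x) by 132 mm (own y) outside, rounded corners, 46 mm high, wall 7 mm, mouth 58 by 118 mm. Origin at the centre of its underside, z up. Loose, about 700 g.
- lid_oblong: Lid of the oblong pot, light wood: plate 78 mm (own x) by 138 mm (own y), 9 mm thick; below, a tapered plug 12 mm deep, 36 by 96 mm at its foot and 44 by 104 mm at its top. On top, 21 to 51 mm above its origin, a bar handle 16 mm wide (x), 60 mm long (y): grip there. Origin: centre of the plug's underside, z up; seated (plate on rim) it is 34 mm above the pot's. 35-170 g.
- glazed_bowl: Bystander: a small green-grey glazed bowl, 89 mm across, 47 mm high, behind the work. It has no lid; leave it alone. Origin at the centre of its underside.
- tape_roll: Bystander: a roll of cream masking tape lying flat, 104 mm across, 25 mm high, at the left of the work; leave it alone. Origin at the centre of its underside.
Mind the look-alikes: they are no part of the job. Leave any blue or yellow look-alike of the lid_large_round alone.

How it is judged:
By the outcome, as a careful person would: the job done as asked, in the order asked, and still so for the second after the job is handed in, with the robot touching nothing.
It also fails if it takes over 99 s, if anything falls off the work surface, if the arm or the gripper's body presses on something with over 40 N, if the wrist force passes 120 N, or if a joint passes its speed limit or range.

## Working session

There is one attempt and no reset: what is moved stays moved. The work goes in short steps, each a Python script; the robot and the scene stay as the last script left them, time stands still between calls to the robot, and variables do not carry over. Pictures are saved under pics/ and viewed, at most 14 in all, crops included, and the job is handed in when it is done.

```bash
ls; mkdir -p pics
python3 - <<'E'
from bench import *
import cv2,numpy as np
for c in ("top","scene"):
    d=capture(c); cv2.imwrite(f"pics/{c}0.png",d["image"]); np.savez(f"{c}0.npz",**d)
    print(c,d["intrinsics"].tolist(),d["R"].round(3).tolist(),d["t"].round(3).tolist())
    for q in "pot_small_round lid_small_round pot_large_round lid_large_round pot_square lid_square pot_oblong lid_oblong glazed_bowl tape_roll".split():
        print(q,[(np.round(s["xy"]).tolist(),round(s["conf"],2)) for s in spot_in(c,q)])
print(current_clock())
E
```

```text
pics
top [[576.6507858775285, 0.0, 316.6861234088462], [0.0, 576.6507858775285, 227.89464496926462], [0.0, 0.0, 1.0]] [[-0.092, -0.996, 0.004], [-0.958, 0.087, -0.272], [0.271, -0.029, -0.962]] [-0.056, 0.562, 1.647]
pot_small_round [([263.0, 276.0], 0.84)]
lid_small_round [([251.0, 218.0], 0.55)]
pot_large_round [([371.0, 210.0], 0.81)]
lid_large_round [([477.0, 280.0], 0.9), ([478.0, 213.0], 0.83), ([366.0, 249.0], 0.65), ([312.0, 207.0], 0.52), ([312.0, 258.0], 0.16)]
pot_square [([193.0, 230.0], 0.82), ([253.0, 214.0], 0.33)]
lid_square [([314.0, 258.0], 0.61)]
pot_oblong [([202.0, 286.0], 0.72)]
lid_oblong [([312.0, 206.0], 0.96)]
glazed_bowl [([288.0, 171.0], 0.84)]
tape_roll [([140.0, 278.0], 0.76)]
scene [[575.8112723429117, 0.0, 308.50072876696464], [0.0, 575.8112723429117, 240.5882829963012], [0.0, 0.0, 1.0]] [[0.776, -0.631, -0.019], [-0.332, -0.382, -0.863], [0.537, 0.675, -0.506]] [-0.503, 0.173, 1.642]
pot_small_round [([244.0, 232.0], 0.79)]
lid_small_round []
pot_large_round [([357.0, 259.0], 0.93)]
lid_large_round [([430.0, 318.0], 0.84), ([363.0, 342.0], 0.74), ([303.0, 281.0], 0.66)]
pot_square [([253.0, 202.0], 0.79), ([330.0, 236.0], 0.63)]
lid_square [([215.0, 220.0], 0.71)]
pot_oblong [([213.0, 220.0], 0.87), ([332.0, 236.0], 0.61), ([337.0, 213.0], 0.5)]
lid_oblong [([332.0, 236.0], 0.89)]
glazed_bowl [([342.0, 212.0], 0.77)]
tape_roll [([206.0, 199.0], 0.53)]
1.1
```

View pics/top0.png

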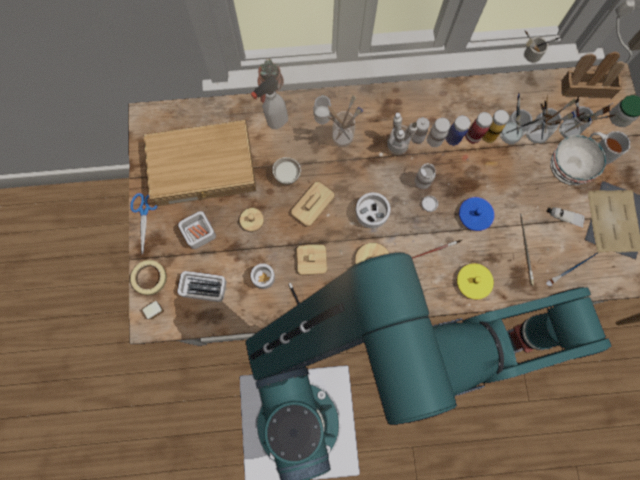

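View pics/scene0.png

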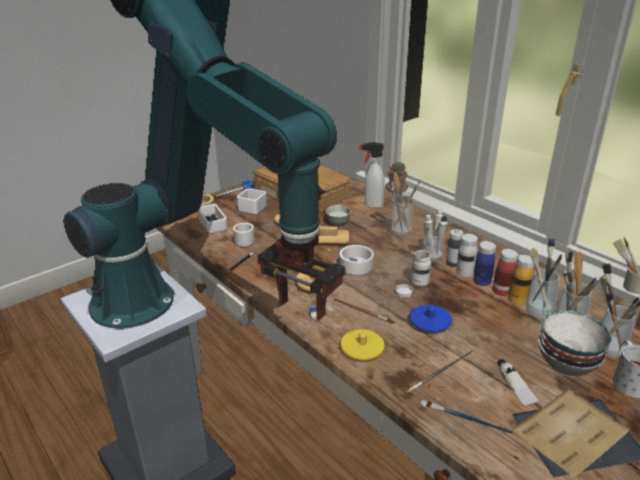

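The top picture shows these wooden lids: small round (251,219), oblong (313,204), square (312,259) and large round (372,257), which is partly under the arm. The look-alikes are blue (477,213) and yellow (476,281), and both stay untouched. The pots are small (262,275), large (373,210), square (196,231) and oblong (202,286). I'll take coarse positions from the depth, then look closer with the wrist camera.

```bash
cat > h.py <<'E'
from bench import *
import cv2,numpy as np
from scipy.spatial.transform import Rotation as Ro
def cloud(d):
    z=d["range_z"].astype(float);v,u=np.mgrid[:480,:640];K=d["intrinsics"]
    c=np.stack([(u-K[0,2])/K[0,0]*z,(v-K[1,2])/K[1,1]*z,z],-1)
    X=(c-d["t"])@d["R"]; X[z==0]=np.nan; return X
def fit(X,xy,zr,r):
    "points of top surface near xy: centre, size, angle (long side dir) from minAreaRect; circle"
    m=(np.hypot(X[...,0]-xy[0],X[...,1]-xy[1])<r)&(X[...,2]>zr[0])&(X[...,2]<zr[1])
    n,lab,st,_=cv2.connectedComponentsWithStats(m.astype(np.uint8))
    P=X[m][:,:2]
    if len(P)<20: return None
    (c,s,a)=cv2.minAreaRect((P*1000).astype(np.float32)); cc,rr=cv2.minEnclosingCircle((P*1000).astype(np.float32))
    return dict(n=len(P),z=float(np.median(X[m][:,2])).__round__(4),rect=(np.round(c,1).tolist(),np.round(s,1).tolist(),round(a,1)),circ=(np.round(cc,1).tolist(),round(2*rr,1)))
PX=dict(lid_small_round=(251,219),lid_oblong=(313,204),lid_square=(312,259),lid_large_round=(372,253),pot_small_round=(262,275),pot_large_round=(373,210),pot_square=(196,231),pot_oblong=(202,286))
H=dict(lid_small_round=.021,lid_oblong=.021,lid_square=.021,lid_large_round=.021,pot_small_round=.06,pot_large_round=.052,pot_square=.06,pot_oblong=.046)
RAD=dict(lid_small_round=.05,lid_oblong=.09,lid_square=.075,lid_large_round=.07,pot_small_round=.05,pot_large_round=.065,pot_square=.07,pot_oblong=.085)
def down(yaw): # tool z down, tool y axis at angle yaw from world y
    return (Ro.from_euler('z',yaw)*Ro.from_euler('x',np.pi)).as_quat()
E
python3 - <<'E'
from h import *
d=dict(np.load("top0.npz"));X=cloud(d);K=d["intrinsics"]
for k,(u,v) in PX.items():
    ray=d["R"].T@np.array([(u-K[0,2])/K[0,0],(v-K[1,2])/K[1,1],1]);o=-d["R"].T@d["t"]
    p=o+ray*(H[k]-o[2])/ray[2]
    print(k,p[:2].round(3),fit(X,p,(H[k]-.006,H[k]+.006),RAD[k]))
p=Ro.from_quat(current_orientation()).as_matrix();print(p.round(2))
w=capture("wrist");R=Ro.from_quat(current_orientation()).as_matrix();C=-w["R"].T@w["t"]
print("cam in tool",R.T@(C-np.array(current_position())),(w["R"]@R).round(2).tolist(),w["intrinsics"][0,0])
E
```

```text
lid_small_round [0.617 0.092] {'n': 334, 'z': 0.0207, 'rect': ([618.7, 90.6], [71.3, 73.3], 67.8), 'circ': ([618.8, 91.8], 75.1)}
lid_oblong [ 0.649 -0.105] {'n': 757, 'z': 0.0207, 'rect': ([653.1, -102.6], [78.8, 139.2], 46.2), 'circ': ([652.5, -102.1], 149.4)}
lid_square [ 0.473 -0.086] {'n': 655, 'z': 0.0206, 'rect': ([475.5, -84.3], [88.7, 92.0], 85.5), 'circ': ([474.4, -82.9], 114.5)}
lid_large_round [ 0.475 -0.27 ] {'n': 325, 'z': 0.0212, 'rect': ([484.7, -263.9], [45.6, 107.7], 13.0), 'circ': ([466.7, -268.0], 107.7)}
pot_small_round [0.43  0.066] {'n': 136, 'z': 0.0593, 'rect': ([430.8, 66.5], [65.3, 66.2], 84.7), 'circ': ([431.9, 67.1], 68.2)}
pot_large_round [ 0.603 -0.285] {'n': 213, 'z': 0.0517, 'rect': ([608.8, -285.3], [102.2, 104.0], 21.6), 'circ': ([609.6, -283.6], 106.9)}
pot_square [0.583 0.256] {'n': 206, 'z': 0.0593, 'rect': ([594.0, 257.8], [86.0, 83.5], 25.3), 'circ': ([593.8, 257.5], 109.0)}
pot_oblong [0.416 0.247] {'n': 279, 'z': 0.0451, 'rect': ([419.8, 250.2], [133.1, 73.0], 77.2), 'circ': ([420.8, 248.8], 141.1)}
[[ 0.96  0.28  0.  ]
 [ 0.28 -0.96  0.  ]
 [ 0.   -0.   -1.  ]]
cam in tool [ 0.06855872 -0.00078301 -0.18830784] [[0.0, 1.0, 0.0], [-0.97, 0.0, -0.26], [-0.26, -0.0, 0.97]] 373.9552902710482
```

```bash
cat >> h.py <<'E'
C0=dict(lid_small_round=(.619,.091),lid_oblong=(.653,-.1025),lid_square=(.475,-.084),lid_large_round=(.467,-.268),pot_small_round=(.431,.067),pot_large_round=(.609,-.285),pot_square=(.594,.2575),pot_oblong=(.420,.250))
E
python3 - <<'E'
from h import *
for i,p in enumerate([(.50,-.17,.30),(.48,.16,.30)]):
    move_ptp(p,down(0)); d=capture("wrist"); np.savez(f"w{i}.npz",**d); cv2.imwrite(f"pics/w{i}.png",d["image"]); X=cloud(d)
    print(current_clock(),np.round(current_joint_pos(),2))
    for k,c in C0.items(): print(k,fit(X,c,(H[k]-.005,H[k]+.005),RAD[k]))
E
```

```text
3.1333 [-0.46  0.17  1.51 -0.    1.46  1.11]
lid_small_round {'n': 2845, 'z': 0.0202, 'rect': ([615.1, 92.1], [73.5, 73.4], 79.7), 'circ': ([615.0, 92.3], 75.2)}
lid_oblong {'n': 7428, 'z': 0.0201, 'rect': ([650.3, -101.5], [78.7, 138.1], 46.2), 'circ': ([650.2, -101.2], 148.5)}
lid_square {'n': 4367, 'z': 0.0201, 'rect': ([471.5, -81.9], [90.2, 90.3], 87.6), 'circ': ([471.5, -81.7], 114.8)}
lid_large_round {'n': 5201, 'z': 0.02, 'rect': ([452.3, -268.3], [109.2, 108.6], 47.1), 'circ': ([452.1, -268.4], 110.2)}
pot_small_round {'n': 999, 'z': 0.0588, 'rect': ([429.1, 67.8], [66.8, 67.3], 76.9), 'circ': ([429.2, 68.4], 68.4)}
pot_large_round {'n': 1920, 'z': 0.0508, 'rect': ([606.1, -283.3], [102.9, 102.6], 7.1), 'circ': ([606.2, -283.7], 104.2)}
pot_square None
pot_oblong {'n': 692, 'z': 0.0447, 'rect': ([406.7, 208.0], [44.9, 73.8], 77.4), 'circ': ([408.8, 210.8], 79.8)}
4.4333 [ 0.18  0.14  1.55 -0.    1.45  1.76]
lid_small_round {'n': 3023, 'z': 0.02, 'rect': ([615.2, 92.7], [73.2, 73.2], 89.9), 'circ': ([615.3, 93.0], 74.2)}
lid_oblong {'n': 7011, 'z': 0.0199, 'rect': ([650.1, -101.2], [78.6, 139.4], 46.0), 'circ': ([650.6, -101.0], 148.6)}
lid_square {'n': 4441, 'z': 0.0199, 'rect': ([471.6, -81.7], [90.8, 90.3], 87.8), 'circ': ([472.0, -81.7], 115.8)}
lid_large_round {'n': 1961, 'z': 0.0197, 'rect': ([445.4, -233.6], [105.9, 40.8], 12.2), 'circ': ([449.6, -253.1], 105.9)}
pot_small_round {'n': 953, 'z': 0.0587, 'rect': ([429.2, 68.7], [67.4, 66.6], 50.4), 'circ': ([428.9, 68.6], 68.0)}
pot_large_round None
pot_square {'n': 1952, 'z': 0.0588, 'rect': ([591.0, 259.6], [84.3, 84.1], 25.0), 'circ': ([591.0, 259.5], 107.9)}
pot_oblong {'n': 1735, 'z': 0.0448, 'rect': ([416.7, 251.8], [132.1, 73.1], 77.1), 'circ': ([416.6, 251.9], 141.2)}
```

View pics/w0.png

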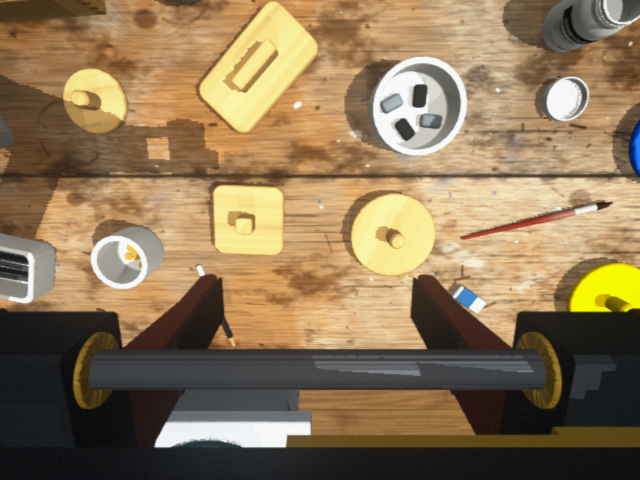

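View pics/w1.png

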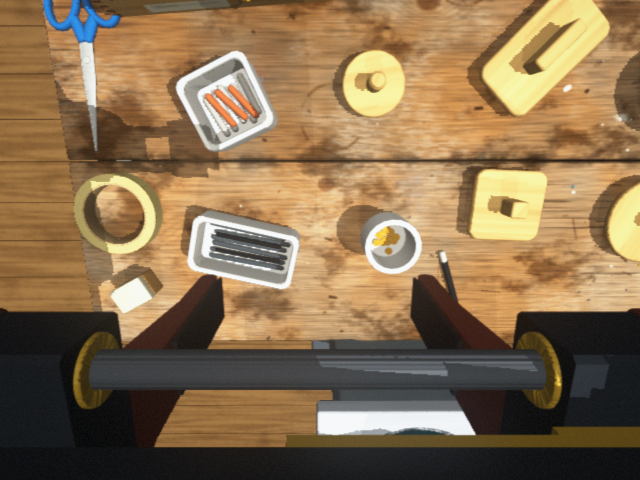

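Both wrist views show all eight parts. In w0 the wooden large lid is at (393,235), large pot (418,105), oblong lid (258,65) and square lid (247,220). In w1 the square pot is at (226,100), oblong pot (243,250), small pot (391,245) and small lid (373,83). The blue and yellow lids sit off to the right, clear of the work. I'll start with the small lid.

```bash
cat >> h.py <<'E'
JOB=dict( # lid xy, pick yaw, pot xy, place yaw, seat
 small_round=((.6152,.0925),90,(.4290,.0685),90,.048),
 square=((.4716,-.0818),87.7,(.5910,.2595),115.0,.048),
 oblong=((.6503,-.1013),136.1,(.4167,.2518),77.1,.034),
 large_round=((.4522,-.2684),90,(.6062,-.2836),90,.040))
def run(k,hi=.17):
    l,a,p,b,s=JOB[k];a,b=down(np.radians(a)),down(np.radians(b))
    move_gripper(.05)
    move_ptp([*l,.10],a); servo_line([*l,.026],rate=.12,contact_N=15)
    print(k,"pick z",round(current_position()[2],4)); move_gripper(0)
    g=current_finger_gap(); servo_line([*l,hi],rate=.2)
    print("gap",round(g,4),"force",round(current_grip_force(),1))
    if g<.012: move_gripper(.05); print("MISSED"); return
    move_ptp([*p,hi],b)
    servo_line([*p,s+.045],rate=.2); hit=servo_line([*p,s+.0265],rate=.05,contact_N=6)
    print("hit",hit,"z above seat",round(current_position()[2]-s-.026,4),"gap",round(current_finger_gap(),4))
    move_gripper(.05); servo_line([*p,hi],rate=.2); print("t",current_clock())
E
python3 - <<'E'
from h import *
run("small_round")
d=capture("wrist"); cv2.imwrite("pics/a.png",d["image"]); X=cloud(d)
print(fit(X,JOB["small_round"][2],(.06,.075),.05))
E
```

```text
small_round pick z 0.0265
gap 0.0005 force 0.0
MISSED
{'n': 91, 'z': 0.0602, 'rect': ([429.3, 69.5], [62.8, 62.0], 79.0), 'circ': ([429.9, 70.2], 65.5)}
```

View pics/a.png

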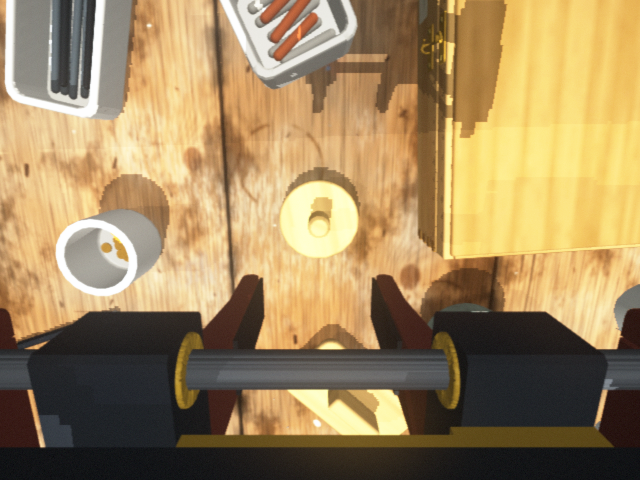

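The gripper closed to zero gap on nothing. The small lid stands upright at (319,215), seemingly ahead of the fingers. I'll check its position and the TCP's projection in the image.

Run:
```python
from h import *
d=capture("wrist");X=cloud(d)
P=np.array(current_position());R=Ro.from_quat(current_orientation()).as_matrix();print(P.round(4),R.round(3).tolist(),current_finger_gap(),np.round(current_force(),1),current_clock())
for q in (P,P-.019*R[:,2],[P[0],P[1],.021]):
    c=d["R"]@q+d["t"];c=d["intrinsics"]@c;print((c[:2]/c[2]).round())
print("cam in tool",R.T@(-d["R"].T@d["t"]-P))
for k in ("lid_small_round","lid_oblong","pot_small_round","pot_square"): print(k,fit(X,C0[k],(H[k]-.005,H[k]+.005),RAD[k]))
print(fit(X,C0["lid_small_round"],(.045,.06),.06))
np.savez("w2.npz",**d)
```

```text
[0.6152 0.0925 0.17  ] [[0.0, 1.0, 0.0], [1.0, -0.0, -0.0], [-0.0, 0.0, -1.0]] 0.0498131402604193 [-0.4  0.   0.7] 10.2
[319. 279.]
[320. 292.]
[318. 222.]
cam in tool [ 0.07009547 -0.00127035 -0.18834811]
lid_small_round {'n': 4374, 'z': 0.02, 'rect': ([615.8, 93.9], [72.9, 72.9], 0.5), 'circ': ([615.8, 93.5], 74.0)}
lid_oblong {'n': 2758, 'z': 0.02, 'rect': ([650.3, -101.2], [78.6, 138.9], 45.2), 'circ': ([654.2, -95.2], 141.9)}
pot_small_round {'n': 2058, 'z': 0.0587, 'rect': ([429.5, 69.8], [67.5, 66.8], 2.5), 'circ': ([429.2, 69.2], 69.3)}
pot_square {'n': 2256, 'z': 0.0588, 'rect': ([594.0, 234.7], [97.8, 52.7], 0.1), 'circ': ([593.9, 252.4], 99.1)}
{'n': 401, 'z': 0.0494, 'rect': ([615.9, 93.8], [18.8, 18.9], 55.8), 'circ': ([615.8, 93.7], 19.7)}
```

The projection matches: the knob at (.616,.094) was between the fingers. I'll descend again in steps and read the gap and grip force before lifting.

Run:
```python
from h import *
l=(.6156,.0932)
servo_line([*l,.026],rate=.2,contact_N=15)
print(current_position().__repr__() if 0 else np.round(current_position(),4),current_finger_gap(),np.round(current_force(),1))
move_gripper(.03); print(.03,current_finger_gap(),current_grip_force())
move_gripper(0.0); print(0,current_finger_gap(),current_grip_force(),np.round(current_force(),1),current_clock())
d=capture("wrist");cv2.imwrite("pics/b.png",d["image"]); sleep(.3);print(current_finger_gap(),current_grip_force(),current_clock())
```

```text
[0.6165 0.0933 0.0268] 0.049967593276555325 [ 0.7  1.3 -0.3]
0.03 0.030262169161363983 0.0
0 0.00022713037359951596 0.0 [ 0.5 -0.2 -0.2] 12.2167
0.000763050464071244 0.0 12.5667
```

View pics/b.png

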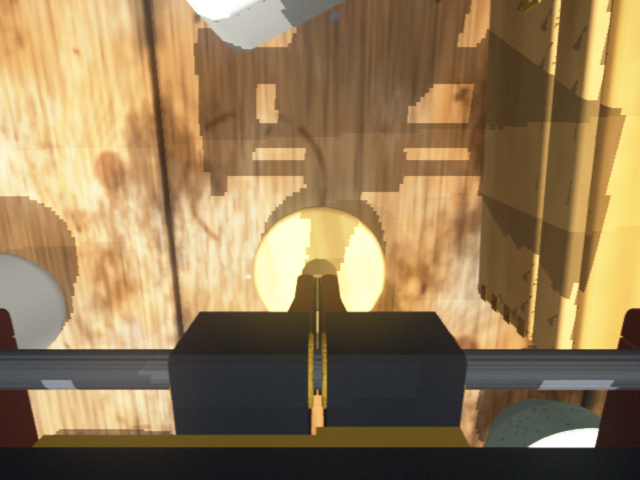

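The shut fingers stand just short of the knob: it shows beyond them at (319,266), toward +y. So the fingertips aren't where the reported TCP says. I'll measure the real tip against the knob from depth.

Run:
```python
from h import *
P=np.array(current_position())
print(P.round(4))
d=capture("wrist");X=cloud(d)
for v in range(255,320,5): print(v,[X[v,u].round(4).tolist() for u in (308,319,330)])
l=(.6156,.0932)
print(fit(X,l,(.015,.025),.05))
t=capture("top");Y=cloud(t)
c=t["intrinsics"]@(t["R"]@P+t["t"]);print("tcp px top",(c/c[2])[:2].round())
s=capture("scene");c=s["intrinsics"]@(s["R"]@P+s["t"]);u,v=(c/c[2])[:2].round().astype(int);print("scene",u,v)
im=s["image"].copy();cv2.drawMarker(im,(u,v),(255,0,255),cv2.MARKER_CROSS,6,1)
im=im[v-60:v+40,max(u-60,0):u+60];cv2.imwrite("pics/c.png",cv2.resize(im,None,fx=5,fy=5,interpolation=cv2.INTER_NEAREST))
```

```text
[0.6156 0.0932 0.026 ]
255 [[0.6095, 0.1045, 0.0199], [0.6155, 0.1044, 0.0197], [0.6214, 0.1043, 0.0194]]
260 [[0.6095, 0.1016, 0.0199], [0.6154, 0.1027, 0.0234], [0.6214, 0.1016, 0.0198]]
265 [[0.6097, 0.1015, 0.0281], [0.6154, 0.1031, 0.0331], [0.6212, 0.1015, 0.0281]]
270 [[0.6098, 0.1015, 0.0362], [0.6153, 0.1034, 0.0417], [0.6209, 0.1017, 0.0367]]
275 [[0.6103, 0.1051, 0.0535], [0.6153, 0.1027, 0.0468], [0.6203, 0.1051, 0.0534]]
280 [[0.6104, 0.1051, 0.0598], [0.6153, 0.1032, 0.055], [0.6201, 0.1049, 0.0595]]
285 [[0.6106, 0.1052, 0.0661], [0.6152, 0.1036, 0.062], [0.6199, 0.105, 0.0657]]
290 [[0.6107, 0.1052, 0.0716], [0.6152, 0.1035, 0.0676], [0.6196, 0.1057, 0.0728]]
295 [[0.6108, 0.1051, 0.0767], [0.6152, 0.1037, 0.0733], [0.6195, 0.1054, 0.0773]]
300 [[0.6109, 0.1051, 0.0816], [0.6151, 0.1034, 0.0776], [0.6193, 0.1051, 0.0814]]
305 [[0.611, 0.1054, 0.0867], [0.6151, 0.1037, 0.083], [0.6192, 0.105, 0.0859]]
310 [[0.6111, 0.105, 0.0901], [0.6151, 0.1037, 0.0874], [0.619, 0.1052, 0.0905]]
315 [[0.6124, 0.127, 0.1395], [0.6151, 0.1037, 0.0915], [0.6172, 0.1266, 0.1388]]
{'n': 9551, 'z': 0.0201, 'rect': ([614.5, 95.5], [73.9, 69.5], 24.0), 'circ': ([615.7, 93.3], 74.5)}
tcp px top [250. 219.]
scene 284 215
```

View pics/c.png

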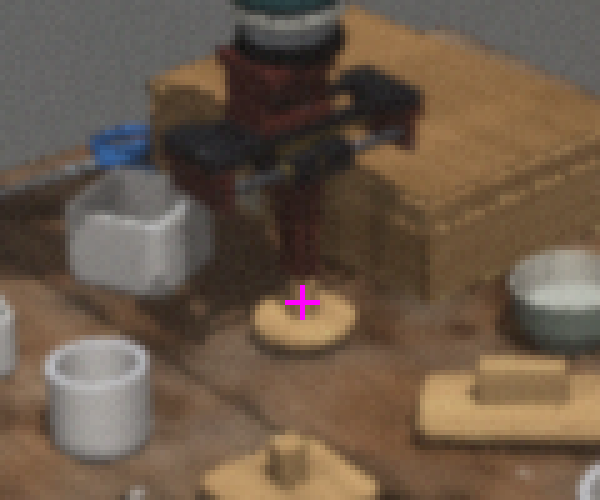

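The crop shows the fingertips ending above the knob, while the TCP marker sits on the plate at (302,302). They line up sideways, but the real tips are about 25 mm higher than reported. I'll get the true tip height from the open-finger picture.

Run:
```python
from h import *
d=dict(np.load("w2.npz"));X=cloud(d) # TCP z .17
m=np.zeros((480,640),bool);m[250:312,200:440]=1
m&=X[...,2]>.1
P=X[m];print(len(P),np.percentile(P[:,2],[0,1,3,5,10]).round(4)); q=P[P[:,2]<P[:,2].min()+.01];print(q[:,:2].min(0),q[:,:2].max(0),np.argwhere(m)[:,0].min())
d=dict(np.load("w1.npz"));X=cloud(d);m=np.zeros((480,640),bool);m[250:312,150:480]=1;m&=X[...,2]>.2;print("w1 TCP .30: tip",np.percentile(X[m][:,2],[0,1,3]))
```

```text
2297 [0.1951 0.1967 0.1976 0.1984 0.2008]
[0.58032843 0.08650847] [0.64811585 0.10505183] 274
w1 TCP .30: tip [0.32486848 0.32650289 0.32740068]
```

Both open-finger pictures put the tips 25 mm above the reported TCP, so I'll correct for that and retry with a contact guard.

```bash
cat >> h.py <<'E'
DZ=-.0245  # the real tips are ~25 mm above the reported TCP
def run(k,hi=.15):
    l,a,p,b,s=JOB[k];a,b=down(np.radians(a)),down(np.radians(b))
    move_gripper(.05)
    move_ptp([*l,.10],a); hit=servo_line([*l,.027+DZ],rate=.12,contact_N=15)
    zp=current_position()[2]; move_gripper(0)
    g=current_finger_gap(); print(k,"pick hit",hit,"z",round(zp,4),"gap",round(g,4),"force",round(current_grip_force(),1))
    if g<.012: move_gripper(.05); servo_line([*l,.10],rate=.2);print("MISSED"); return
    servo_line([*l,hi],rate=.2)
    move_ptp([*p,hi],b); print("carried gap",round(current_finger_gap(),4))
    servo_line([*p,s+zp+.018],rate=.2); hit=servo_line([*p,s+zp],rate=.05,contact_N=6)
    print("hit",hit,"z above seat",round(current_position()[2]-s-zp,4),"gap",round(current_finger_gap(),4))
    move_gripper(.05); servo_line([*p,hi],rate=.2); print("t",current_clock())
JOB["small_round"]=((.6156,.0935),90,(.4292,.0690),90,.048)
E
python3 - <<'E'
from h import *
move_gripper(.05)
servo_line([.6156,.0935,.10],rate=.3)
run("small_round")
d=capture("wrist"); cv2.imwrite("pics/e.png",d["image"]); X=cloud(d)
print(fit(X,JOB["small_round"][2],(.062,.076),.05))
E
```

```text
small_round pick hit False z 0.0031 gap 0.0191 force 30.0
carried gap 0.0189
hit True z above seat -0.0004 gap 0.0193
t 20.025
{'n': 6585, 'z': 0.068, 'rect': ([429.1, 69.0], [73.4, 73.8], 25.6), 'circ': ([429.2, 68.9], 74.3)}
```

View pics/e.png

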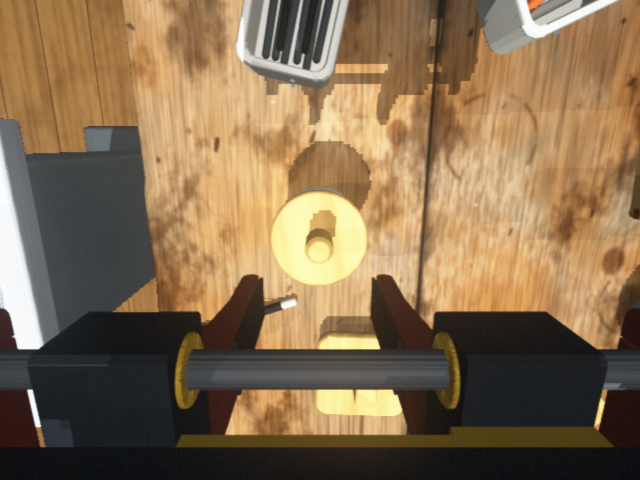

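The small lid is seated: its plate reads 68.0 mm (about 1 mm of bias), level and centred at (319,237) in the picture. On to the other three, with a check after each.

Run:
```python
from h import *
for k,top in (("square",.069),("oblong",.055),("large_round",.061)):
    run(k)
    p=JOB[k][2]; d=capture("wrist"); X=cloud(d); cv2.imwrite(f"pics/{k}.png",d["image"])
    f=fit(X,p,(top-.007,top+.006),.09); print(f)
    if f is None or f["n"]<2000: print("STOP"); break
```

```text
square pick hit False z 0.0031 gap 0.0196 force 30.0
carried gap 0.0201
hit True z above seat -0.0003 gap 0.02
t 27.075
{'n': 12558, 'z': 0.0681, 'rect': ([590.1, 260.4], [90.4, 89.9], 25.1), 'circ': ([590.1, 260.1], 114.9)}
oblong pick hit False z 0.0032 gap 0.0155 force 30.0
carried gap 0.0155
hit False z above seat -0.0001 gap 0.0158
t 35.3167
{'n': 14692, 'z': 0.0541, 'rect': ([415.4, 250.9], [138.1, 78.2], 77.1), 'circ': ([415.6, 251.3], 148.4)}
large_round pick hit False z 0.003 gap 0.0191 force 30.0
carried gap 0.0191
hit True z above seat -0.0004 gap 0.0192
t 42.975
{'n': 14700, 'z': 0.0601, 'rect': ([605.4, -283.0], [109.3, 109.6], 44.7), 'circ': ([605.6, -283.0], 110.5)}
```

Every plate is at its seat height, with centre and angle matching its pot. One last overall look with the arm clear of the pots, comparing the bystanders' positions too.

Run:
```python
from h import *
move_ptp([.52,-.05,.30],down(0)); d=capture("wrist"); X=cloud(d)
for k,top in (("small_round",.069),("square",.069),("oblong",.055),("large_round",.061)):
    print(k,fit(X,JOB[k][2],(top-.006,top+.006),.09))
cv2.imwrite("pics/fin.png",d["image"])
t=capture("top");cv2.imwrite("pics/fint.png",t["image"][120:330,110:430].repeat(2,0).repeat(2,1))
for q in ("glazed_bowl","tape_roll"): print(q,[s["xy"] for s in spot_in("top",q)])
```

```text
small_round {'n': 2117, 'z': 0.0681, 'rect': ([432.9, 73.3], [60.7, 74.8], 52.5), 'circ': ([429.2, 68.5], 74.8)}
square {'n': 5659, 'z': 0.0683, 'rect': ([589.9, 259.4], [90.7, 92.1], 24.4), 'circ': ([589.8, 258.9], 115.5)}
oblong {'n': 4925, 'z': 0.0543, 'rect': ([415.3, 250.9], [139.5, 79.4], 76.7), 'circ': ([418.2, 250.8], 148.4)}
large_round {'n': 7764, 'z': 0.0599, 'rect': ([605.1, -282.6], [109.3, 109.6], 17.1), 'circ': ([605.3, -283.3], 111.0)}
glazed_bowl []
tape_roll [[155.3, 285.2]]
```

View pics/fint.png

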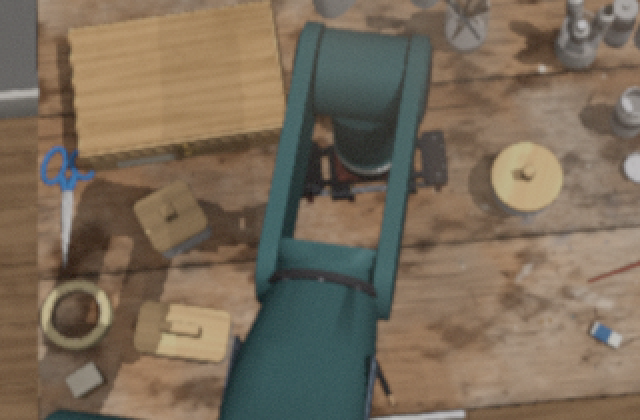

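View pics/fin.png

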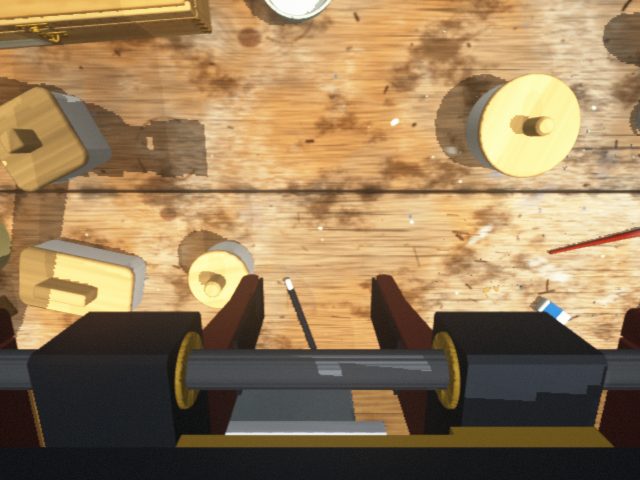

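All four lids lie flat on their pots: in the wrist view square (40,140), oblong (80,280), small (220,275) and large (530,125). The tape is at full-image (148,278), as at the start; the bowl (297,5) stands untouched behind.

```bash
python3 -c "
from bench import *
print(close_job(),current_clock())"
```

```text
the job is handed in; nothing more can be done
the job is handed in; nothing more can be done
```

All four lids sit flat on their matching pots, with the square and oblong ones turned to fit; the pots and tape roll measured or looked unmoved, the bowl was never approached (only its edge showed in the last picture), and the job was handed in after about 45 s of the 99 s allowed.

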